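# Wedge a rocking specimen drawer level

### The arm

A 6-joint arm with a two-finger parallel gripper is mounted at the origin on the work surface. World frame = base frame: x ahead of the robot, y to its left, z up, the work surface at z = 0. Lengths are in mm, angles in rad, forces in N, time in s.
With the tool pointing down it reaches from about 350 to 875 mm from the base axis. Payload 4.2 kg.
Tool frame: the origin (TCP) lies between the finger pads; the fingertips stand arm.tip_extent ahead of it and the grasp point (between the pads) lies 3 mm ahead of it (arm.tip_extent is the distance from the TCP to the fingertips, in mm); y points along the fingers, x is the direction in which the jaws open and shut, and the axes are right-handed (so a half turn about y gives the same grasp; the last joint's range is limited). The gripper opens to 85 mm and grips with 20 to 120 N. Pads are 22 mm wide; open, the fingers measure 114 mm over their backs; the gripper's body (76 mm by 85 mm) begins 54 mm behind the grasp point. The pads swing forward as they close: fully open they stand 13 mm farther back than shut.
Start: joints at [1.398, 0.385, 0.008, 0, -1.194, -0.259], TCP at [261.533, 567.626, 219.512] pointing down, gripper open.
Joint ranges: [-3.14, 3.14], [-1.21, 2.06], [-1.07, 1.41], [-3.16, 2.05], [-2.99, -0.16], [-3.1, 3.1]. Speed limits (rad/s): [2.79, 2.79, 3.14, 3.14, 3.14, 3.14].

### API

Orientations are given as a unit quaternion [x, y, z, w].
In Python, from bench import monitor, get_image, workorder, arm gives the robot as it stands. The module is installed in compiled form; this text tells all that it offers.
- The arm moves only by the tool arm_command, never from a script. Its argument "increments" is one flat list of numbers, 7 for each row, row after row: the turn, a rotation vector about the tool's x, y, z in rad, then the shift along the tool's x, y, z in m, then the closure in counts, from 0 (fully open) to 255 (shut). A call has 1 to 10 rows; each row is the pose to reach, as a shift and turn from the pose measured when the call began, along the tool's axes at that moment; what a row does not reach only later rows make up. A row lasts 1/8 s, in which the tool goes at most 62.5 mm and 10.7 degrees, less where a joint would pass 70% of its speed; a pose out of reach is approached as far as the arm can. A call with a gripper value outside its range is refused whole. The fingers move at their own pace and stop on an object; the grip force is fixed at half the most. Time passes only in rows, so rows that repeat a pose let the fingers close. It gives the time, the measured TCP pose, the force and the opening at its end, in the units of the state.
- monitor.read_state(): the state, without advancing time (a new reading comes with each control period).
- get_image(name): name is "scene" or "side" or "wrist"; returns a dict with "image" (420x560x3 uint8, red, green, blue), "range_z" (420x560 float32, mm along the optical axis (not along the pixel's ray), 0 where there is no reading), "fx", "fy", "cx", "cy" (pixels), "rvec" (rotation vector, rad) and "tvec" (3), from world to camera coordinates, as OpenCV has them. Camera axes: x right, y down, z forward; pixel columns grow to the right and rows downward; lengths in mm; the calibration is good to about 2 mm. A picture is of the moment at which its call begins.
- workorder.job_done(): hands the job in, once; it reports no verdict.
The state is a dict: "clock": time; "joints": joint angles; "joint_vel": joint speeds; "joint_efforts": joint torques, N m; "position": TCP position; "ee_rot": TCP orientation; "contact_force": force on the tool from outside, world axes, zero at the start; "wrist_torque": the same for the moment, N m; "gripper_width": finger opening in mm.
Only numpy, scipy, OpenCV 4.12 (cv2) and the standard library are available. Lean on these libraries where they do the work, as an engineer would, in place of code of your own. Each camera call takes 0.05 s, during which the arm holds its last target. There are 200 camera calls.

### The job

The white specimen drawer rocks forward on its bar, nose down. Push the orange wedge, thin end first and square to the drawer, under the middle of its front edge, below the yellow tag, until it jams tight and the drawer sits fully level, then let go and leave the wedge there. Leave the thin blue shim where it lies; it is too thin to help.

Things in the scene. Friction and masses are not known exactly. Their poses are not given: they have to be found in the camera images.
- wedge_grip (a point): Loose orange plastic wedge lying flat, 140 mm long, 40 wide, about 100 g. Its tail is a flat-topped block 40 long, 29 high with upright sides; then the top slopes straight down over 100 to the thin end, 3 thick. Point: in the tail, mid-width, half-way up (14.5 above the underside), 20 from the tail's end, 120 from the thin end. x points to the thin end, y across, z up.
- drawer_edge (a point): Middle of the lower front edge of the white drawer of bone trays (240 mm deep, 270 wide, 55 high), below its yellow tag; front to the robot, turned up to 11 deg. x points into the drawer, y along the edge. 10 above the table nose down, 20 level; clear beneath but for studs 120 to either side. Two handles stand 15 out above. Wedge home: thin end about 65 behind the edge, its point 55 before it.
- drawer_tag (a point): Yellow tag, 40 mm wide, on the drawer's front face and rim; point on top of the rim, 55 above the lower edge. The drawer rocks on a bar 155 behind its front: its weight (1.6 kg) holds it nose down; level, rear feet land and it stops hard. The edge needs 3 to 5 N to lift, the wedge a push of 6 to 16 N until it jams and the force climbs steeply. Let go, the wedge stays by friction.
- shim_grip (a point): Bystander: thin blue plastic shim shaped like the wedge (140 by 40 mm) but only 8 mm high at the tail and 3 at the thin end, so it cannot reach the drawer. Point and axes as for the wedge, 4 above its underside.
Not all that is in view belongs to the job. Of the things that look like the part that bears wedge_grip, take the one that is nearest to the robot's base at the start.

How it is judged (in metres and radians):
At the end, for the whole second after the job is handed in: The drawer stands level on the wedge (lower front edge more than 17.5 mm above the table, 20 mm being level), the wedge's grip point 20 to 85 mm in front of the edge and within 20 mm of its middle, the wedge within 15 degrees of square to the drawer, and nothing held by the robot (height (world z) of drawer_edge above 0.0175 m and x of wedge_grip in the frame of drawer_edge between -0.085 and -0.02 m and y of wedge_grip in the frame of drawer_edge between -0.02 and 0.02 m and angle between the x axis of wedge_grip and the x axis of drawer_edge, either way round below 0.262 rad); the robot touches nothing.
It fails at once if the blue shim is moved by more than 30 mm (distance of shim_grip from where it was at the start of the episode above 0.03 m).
It also fails if it takes over 51 s, if anything falls off the work surface, if the arm or the gripper's body presses on something with over 40 N, if the wrist force passes 120 N, or if a joint passes its speed limit or range.

## Working session

There is one attempt and no reset: what is moved stays moved. The work goes in short steps, Python scripts to look and compute and a tool call to move; the robot and the scene stay as the last step left them, time stands still between calls to the robot, and variables do not carry over. Pictures are saved under pics/ and viewed, and the job is handed in when it is done.

Besides the shell and the picture viewer there is one more tool, called after "Call:" as name(argument=value, ...) on one line, values as JSON. arm_command: Moves the arm, as the interface text tells. Its arguments: {"type":"object","properties":{"increments":{"type":"array","items":{"type":"number"}}},"required":["increments"]}

```bash
mkdir -p pics
cat > h.py <<'E'
import numpy as np, cv2
from bench import monitor,get_image,workorder,arm
from scipy.spatial.transform import Rotation as R
def grab(n,tag):
    d=get_image(n); cv2.imwrite(f'pics/{tag}.png',d['image'][:,:,::-1]); np.savez(f'pics/{tag}.npz',**d); return d
def ld(tag): return np.load(f'pics/{tag}.npz')
def ray(d,u,v):
    Rm=cv2.Rodrigues(d['rvec'])[0]; t=np.array(d['tvec']).ravel()
    c=-Rm.T@t; r=Rm.T@np.array([(u-d['cx'])/d['fx'],(v-d['cy'])/d['fy'],1]); return c,r
def px(d,u,v,z=None):
    c,r=ray(d,u,v)
    if z is None: s=float(d['range_z'][int(round(v)),int(round(u))])
    else: s=(z-c[2])/r[2]
    return c+s*r
def tri(obs):
    A=np.zeros((3,3));b=np.zeros(3)
    for d,u,v in obs:
        c,r=ray(d,u,v); r=r/np.linalg.norm(r);P=np.eye(3)-np.outer(r,r);A+=P;b+=P@c
    return np.linalg.solve(A,b)
def proj(d,p):
    q=cv2.Rodrigues(d['rvec'])[0]@np.array(p)+np.array(d['tvec']).ravel()
    return q[0]/q[2]*d['fx']+d['cx'],q[1]/q[2]*d['fy']+d['cy']
E
python3 - <<'E'
from h import *
for n in('scene','side','wrist'): 
    d=grab(n,n+'0'); print(n,ray(d,280,210))
print(monitor.read_state(), arm.tip_extent)
E
```

```text
scene (array([1087.33945265, -554.02320972,  664.71209124]), array([-0.55954911,  0.5724529 , -0.59953004]))
side (array([ 304.01810184, -885.31827096,  727.72052706]), array([ 0.19010281,  0.78108862, -0.59500864]))
wrist (array([336.73936522, 532.48281696, 372.62184404]), array([-0.29832245,  0.12490914, -0.94630381]))
{'clock': 0.15, 'joints': array([ 1.39759417e+00,  3.85394155e-01,  6.96049192e-03, -3.40543204e-04,
       -1.19397979e+00, -2.58609864e-01]), 'joint_vel': array([-0.00198389, -0.00281939,  0.00308535, -0.00040537, -0.00064666,
        0.00169635]), 'joint_efforts': array([ 3.00385664e-04, -3.92678618e+01,  1.88582039e+01,  4.18857291e+00,
       -3.40708015e-03,  3.49691135e-06]), 'position': array([261.3689274 , 567.23779233, 218.67411293]), 'ee_rot': array([ 0.38170668, -0.59518584,  0.59587681, -0.38076849]), 'contact_force': array([-0.26624901,  0.75495416, -0.61397798]), 'wrist_torque': array([-0.01972837, -0.00336162,  0.02360367]), 'gripper_width': 85.2401658584027} 22.0
```

View pics/scene0.png

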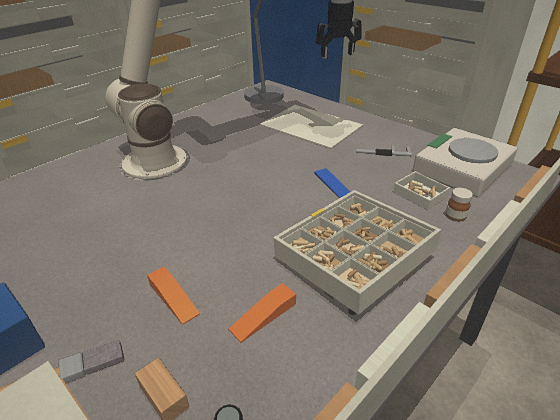

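View pics/side0.png

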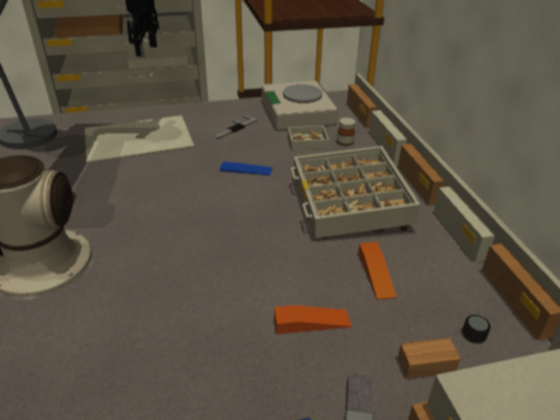

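View pics/wrist0.png

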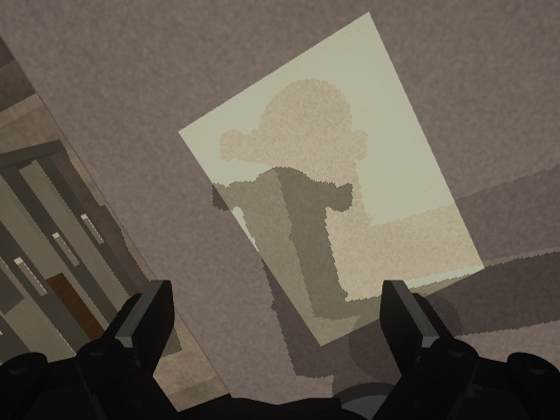

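The scene view shows two orange wedges at about (173,295) and (262,312). It also shows the drawer at (357,250) with its tag at (318,212), and the shim at (333,183). I'll enlarge these areas to measure them.

Run:
```python
import cv2
s=cv2.imread('pics/scene0.png');t=cv2.imread('pics/side0.png')
cv2.imwrite('pics/c1.png',cv2.resize(s[255:345,130:310],None,fx=4.4,fy=4.4,interpolation=cv2.INTER_CUBIC))
cv2.imwrite('pics/c2.png',cv2.resize(t[230:340,260:410],None,fx=5,fy=5,interpolation=cv2.INTER_CUBIC))
cv2.imwrite('pics/c3.png',cv2.resize(s[160:320,265:445],None,fx=3.7,fy=3.7,interpolation=cv2.INTER_CUBIC))
cv2.imwrite('pics/c4.png',cv2.resize(t[140:250,215:425],None,fx=3.7,fy=3.7,interpolation=cv2.INTER_CUBIC))
```

```text
(no output)
```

View pics/c1.png

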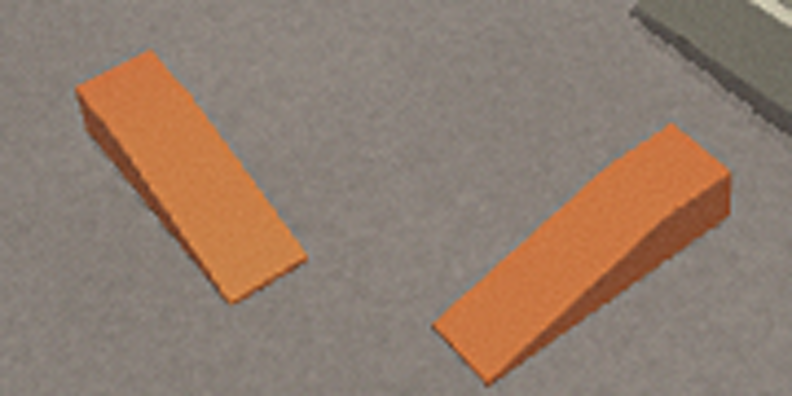

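View pics/c2.png

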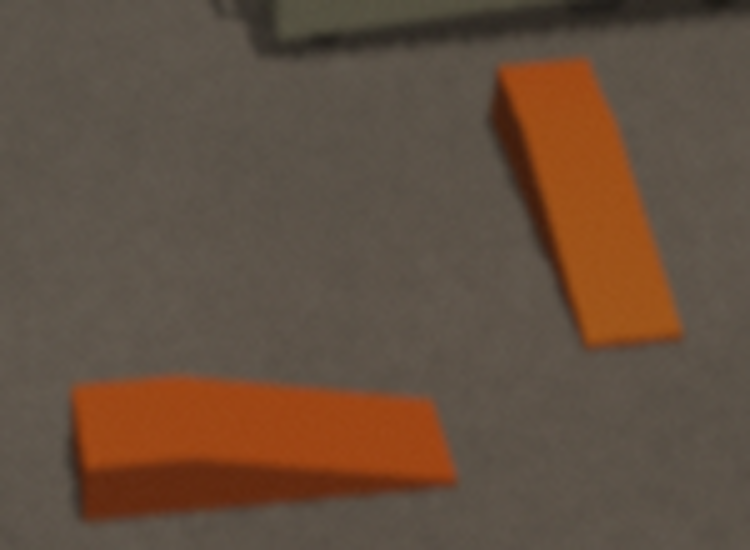

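View pics/c3.png

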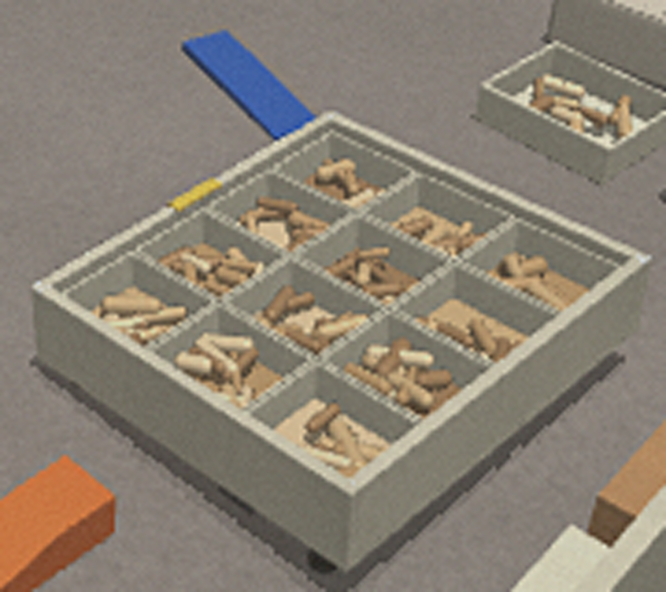

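View pics/c4.png

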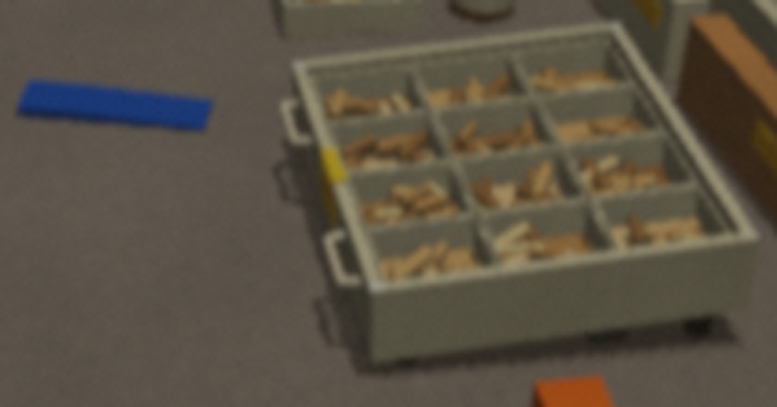

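```bash
cat > m.py <<'E'
from h import *
S=ld('scene0');T=ld('side0')
def t(a,sa,oa,b,sb,ob): return tri([(S,oa[0]+(a[0]+.5)/sa-.5,oa[1]+(a[1]+.5)/sa-.5),(T,ob[0]+(b[0]+.5)/sb-.5,ob[1]+(b[1]+.5)/sb-.5)])
c1=(4.4,(130,255));c2=(5,(260,230));c3=(3.7,(265,160));c4=(3.7,(215,140))
W={}
for n,a,b in [('tailR-',(76,90),(85,470)),('tail+',(152,50),(72,385)),('thin-',(232,303),(457,483)),('thin+',(307,258),(432,400))]:
    W[n]=t(a,*c1,b,*c2);print(n,W[n].round(1))
for n,a,b in [('rim-',(35,290),(372,290)),('rim+',(330,115),(297,65)),('low-',(35,360),(372,362)),('tag',(194,197),(331,166)),('rear-',(355,490),(755,235)),('rear+',(648,258),(615,25)),('shim1',(185,45),(18,115)),('shimfar',(225,30),(30,83))]:
    W[n]=t(a,*c3,b,*c4);print(n,W[n].round(1))
d=W['thin-']+W['thin+']-W['tailR-']-W['tail+'];print('wedge yaw',np.degrees(np.arctan2(d[1],d[0])),np.linalg.norm(d[:2])/2)
d=W['rim+']-W['rim-'];print('edge dir',np.degrees(np.arctan2(d[1],d[0])),np.linalg.norm(d[:2]), (W['rim+']+W['rim-'])/2)
print(R.from_quat(monitor.read_state()['ee_rot']).as_matrix().round(3))
E
python3 m.py
```

```text
tailR- [ 443.6 -299.9   26.9]
tail+ [ 447.8 -259.6   27.4]
thin- [ 582.7 -314.2    1.1]
thin+ [ 586.8 -275.3    2.1]
rim- [585.3 -59.8  62.7]
rim+ [607.  202.8  64.5]
low- [587.2 -63.4  10. ]
tag [596.5  72.8  63.4]
rear- [821.6 -76.   79.8]
rear+ [840.4 188.6  78.2]
shim1 [415.3 282.    1.7]
shimfar [429.3 315.1   7.3]
wedge yaw -6.157852941227407 139.90051813648114
edge dir 85.28072324140513 263.5439436100836 [596.14758314  71.51945761  63.59058366]
[[-0.419 -0.001  0.908]
 [-0.908 -0.002 -0.419]
 [ 0.002 -1.     0.   ]]
```

```bash
cat >> h.py <<'E'
def cmd(p,yaw):
    """yaw = heading of wedge; tool x=+90+yaw, tool y down"""
    st=monitor.read_state(); R0=R.from_quat(st['ee_rot'])
    a=np.radians(yaw+90); x=np.array([np.cos(a),np.sin(a),0]); y=np.array([0,0,-1.]); z=np.cross(x,y)
    R1=R.from_matrix(np.c_[x,y,z]); rv=(R0.inv()*R1).as_rotvec()
    sh=R0.inv().apply(np.array(p)-st['position'])/1000
    print('clock',st['clock'],'rv',rv.round(4),'shift',sh.round(4),'pos',st['position'].round(1),'F',st['contact_force'].round(1),'w',st['gripper_width'])
E
python3 -c "
from h import *
cmd((466,-282,200),-6.2)"
```

```text
clock 0.15 rv [-2.3000e-03  2.8179e+00  2.0000e-04] shift [0.6855 0.0199 0.5414] pos [261.4 567.2 218.7] F [-0.3  0.8 -0.6] w 85.2401658584027
```

Call:
arm_command(increments=[0,2.818,0,0.6855,0.02,0.5414,0,0,2.818,0,0.6855,0.02,0.5414,0,0,2.818,0,0.6855,0.02,0.5414,0,0,2.818,0,0.6855,0.02,0.5414,0,0,2.818,0,0.6855,0.02,0.5414,0,0,2.818,0,0.6855,0.02,0.5414,0,0,2.818,0,0.6855,0.02,0.5414,0,0,2.818,0,0.6855,0.02,0.5414,0,0,2.818,0,0.6855,0.02,0.5414,0,0,2.818,0,0.6855,0.02,0.5414,0])

```text
clock: 1.4
position: [407.8, -41.8, 205.8]
ee_rot: [-0.257, -0.659, 0.659, 0.256]
contact_force: [1.0, 1.5, 0.7]
gripper_width: 85.4
```

```bash
python3 -c "
from h import *
print(monitor.read_state()['joints'].round(2));cmd((466,-282,200),-6.2)"
```

```text
[ 0.3   0.02 -0.5   0.   -1.05 -1.04]
clock 1.4 rv [ 9.000e-04  9.374e-01 -1.500e-03] shift [-0.2051  0.0061  0.1378] pos [407.8 -41.8 205.8] F [1.  1.5 0.7] w 85.4217299360542
```

Call:
arm_command(increments=[0,0.937,0,-0.205,0.006,0.138,0,0,0.937,0,-0.205,0.006,0.138,0,0,0.937,0,-0.205,0.006,0.138,0,0,0.937,0,-0.205,0.006,0.138,0,0,0.937,0,-0.205,0.006,0.138,0,0,0.937,0,-0.205,0.006,0.138,0,0,0.937,0,-0.205,0.006,0.138,0])

```text
clock: 2.28
position: [465.6, -281.5, 200.1]
ee_rot: [0.526, 0.473, -0.473, -0.525]
contact_force: [0.2, -0.4, 0.9]
gripper_width: 85.6
```

```bash
python3 -c "
from h import *
print(monitor.read_state()['joints'].round(2));cmd((466,-282,25),-6.2);grab('wrist','w1')"
```

```text
[-0.25  0.26 -0.22  0.   -1.08 -1.43]
clock 2.275 rv [ 0.0012  0.0037 -0.0008] shift [-0.0003  0.1751 -0.0002] pos [ 465.6 -281.5  200.1] F [ 0.2 -0.4  0.9] w 85.6058914674965
```

View pics/w1.png

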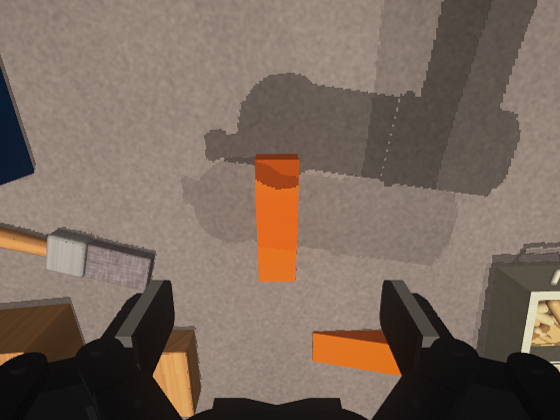

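The wrist view shows the near wedge centred between the fingers. Its tail's top edge runs from (256,159) to (298,159) and its thin end from (259,281) to (296,281). I'll check the position against this view.

Run:
```python
from h import *
d=ld('w1')
a,b=px(d,256,159,29),px(d,298,159,29);e,f=px(d,259,281,3),px(d,296,281,3)
print(a,b,e,f); print([d['range_z'][r,277] for r in(165,180,200,270)], px(d,277,170), px(d,277,182))
v=(e+f-a-b)/2; print(np.degrees(np.arctan2(v[1],v[0])),np.linalg.norm(v), (a+b)/2+20*v/np.linalg.norm(v))
```

```text
[ 443.98668621 -298.56996656   29.        ] [ 447.92264613 -260.84894813   29.        ] [ 583.10020453 -313.85365515    3.        ] [ 587.28500851 -273.54087994    3.        ]
[np.float32(331.69238), np.float32(334.10928), np.float32(341.64722), np.float32(389.13565)] [ 455.7694534  -280.73118377   30.13714283] [ 467.02757309 -281.90575788   29.82962892]
-5.736673494438301 142.33363224037527 [ 465.51967525 -281.67495348   25.34661189]
```

Call:
arm_command(increments=[0,0,0,0,0.06,0,0,0,0,0,0,0.12,0,0,0,0,0,0,0.16,0,0,0,0,0,0,0.174,0,0,0,0,0,0,0.174,0,0])

```text
clock: 2.95
position: [466.4, -281.2, 26.5]
ee_rot: [0.526, 0.474, -0.474, -0.524]
contact_force: [-0.1, -0.4, -0.4]
gripper_width: 85.2
```

Call:
arm_command(increments=[0,0,0,0,0,0,120,0,0,0,0,0,0,255,0,0,0,0,0,0,255,0,0,0,0,0,0,255,0,0,0,0,0,0,255,0,0,0,0,0,0,255,0,0,0,0,0,0,255,0,0,0,0,0,0,255])

```text
clock: 3.95
position: [466.4, -281.2, 26.4]
ee_rot: [0.526, 0.474, -0.474, -0.524]
contact_force: [0.1, -0.6, 0.5]
gripper_width: 0.2
```

```bash
python3 -c "
from h import *
grab('wrist','w2');grab('side','s2')
t=cv2.imread('pics/s2.png');cv2.imwrite('pics/s2c.png',cv2.resize(t[200:350,220:400],None,fx=4,fy=4,interpolation=cv2.INTER_CUBIC))"
```

```text
(no output)
```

View pics/w2.png

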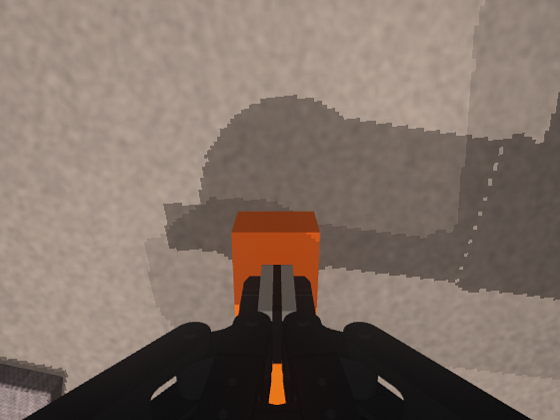

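View pics/s2c.png

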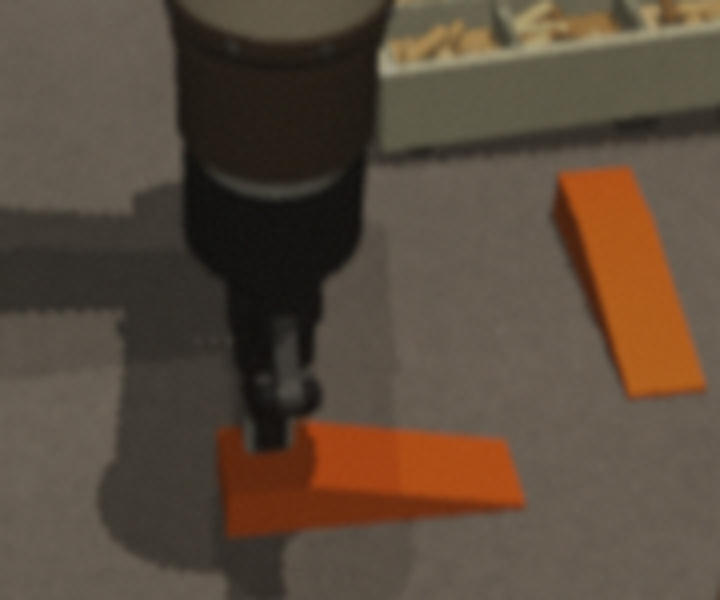

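The fingers closed above the tail, with the pads at (277,285) on top of it, and the wedge hasn't moved. I'll measure the true fingertip height.

Run:
```python
from h import *
d=ld('w2');s=ld('s2')
for u,v in [(265,268),(290,268),(265,290),(290,300),(277,240),(277,222)]: print('w',(u,v),px(d,u,v).round(1))
# side crop: tip bottom (268,448)/4+offset
for u,v in [(268,444),(255,442),(285,440),(240,470),(300,470),(400,450)]: 
    U,V=220+u/4,200+v/4; print('s',(u,v),px(s,U,V).round(1))
print(monitor.read_state()['position'])
c,r=ray(d,280,210);print('cam',c,r)
c,r=ray(ld('w1'),280,210);print('cam',c,r)
```

```text
w (265, 268) [ 455.1 -285.2   45.1]
w (290, 268) [ 455.8 -274.9   45.6]
w (265, 290) [ 455.2 -284.7   62.2]
w (290, 300) [ 456.6 -275.7   68. ]
w (277, 240) [ 450.1 -279.7   28.8]
w (277, 222) [ 446.3 -279.3   15.8]
s (268, 444) [ 463.7 -294.1   49.4]
s (255, 442) [ 457.  -296.5   55. ]
s (285, 440) [ 470.8 -296.6   53. ]
s (240, 470) [ 451.9 -290.2   30.9]
s (300, 470) [ 478.4 -296.7   31.5]
s (400, 450) [ 530.6 -283.8   17.9]
[ 466.4385538  -281.21371918   26.43735433]
cam [ 383.75469581 -272.77429245  180.4004948 ] [ 0.32495186 -0.02579436 -0.94542606]
cam [ 382.97862947 -272.96979843  354.05071921] [ 0.32493978 -0.02608469 -0.94542224]
```

Run:
```python
from h import *
d=grab('scene','sc2')
u,v=proj(d,(466,-281,35));print(u,v)
u,v=int(u),int(v);t=d['image'][v-50:v+50,u-50:u+70,::-1]
cv2.imwrite('pics/sc2c.png',cv2.resize(t,None,fx=6,fy=6,interpolation=cv2.INTER_CUBIC));print(u-50,v-50)
w=cv2.imread('pics/w2.png')[200:330,200:350];cv2.imwrite('pics/w2c.png',cv2.resize(w,None,fx=4,fy=4,interpolation=cv2.INTER_CUBIC))
```

```text
159.86532501039878 272.6817425080599
109 222
```

View pics/sc2c.png

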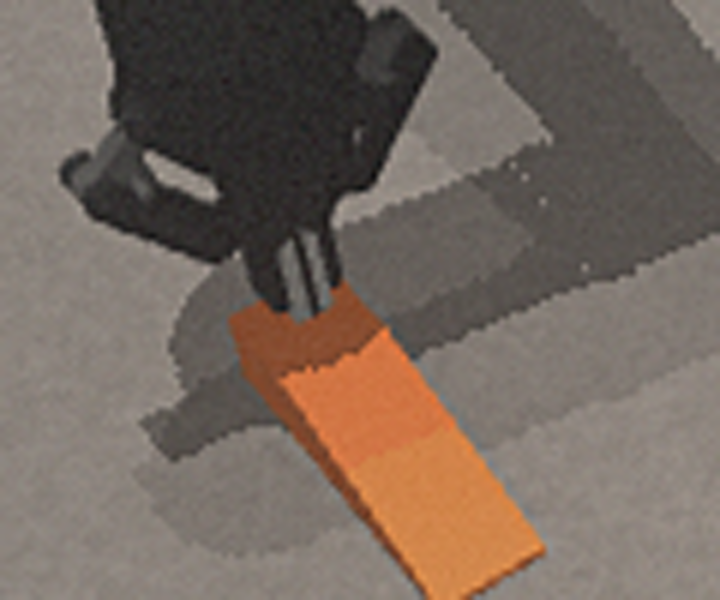

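View pics/w2c.png

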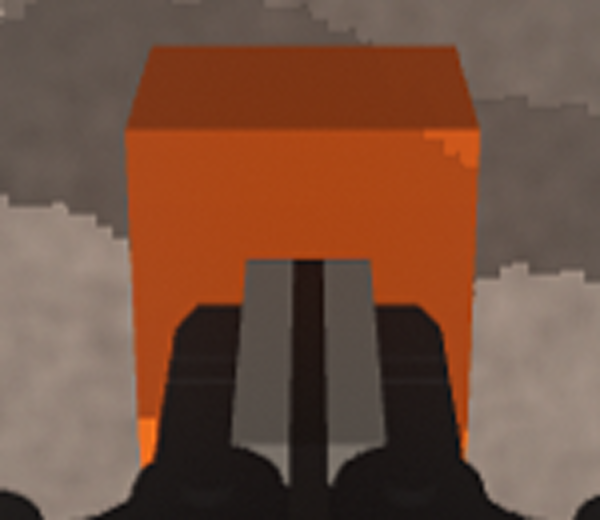

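Run:
```python
from h import *
w,s,c=ld('w2'),ld('s2'),ld('sc2')
print(tri([(w,277,265.2),(s,220+246/4,200+446/4)]))
print(tri([(c,109+310/6,222+319/6),(s,220+290/4,200+448/4)]))
for z in (29,40,45,50): print(z,px(w,277,265.2,z),px(c,160.5,275.2,z),px(s,220+268/4,200+448/4,z))
```

```text
[ 457.69872525 -280.86965394   36.27360861]
[ 475.795368   -285.74725769   36.41098396]
29 [ 462.66664726 -280.98772783   29.        ] [ 467.37628999 -281.64421632   29.        ] [ 467.88638103 -278.63771081   29.        ]
40 [ 456.93330097 -280.39098085   40.        ] [ 478.10377949 -286.35730731   40.        ] [ 465.30659269 -288.18871998   40.        ]
45 [ 454.32723447 -280.11973221   45.        ] [ 482.97991109 -288.49962139   45.        ] [ 464.13396163 -292.53008779   45.        ]
50 [ 451.72116797 -279.84848358   50.        ] [ 487.85604268 -290.64193548   50.        ] [ 462.96133056 -296.87145559   50.        ]
```

By triangulation, the shut tips are at about z 36–43 while the reported TCP is at z 26. That is roughly 35 mm higher than the text implies, so I'll trust the cameras. I'll open, go 32 mm lower in small steps, and watch the force.

Call:
arm_command(increments=[0,0,0,0,0,0,0,0,0,0,0,0,0,0,0,0,0,0,0,0,0,0,0,0,0,0,0,0,0,0,0,0,0,0,0])

```text
clock: 4.72
position: [466.5, -281.2, 26.5]
ee_rot: [0.526, 0.474, -0.474, -0.524]
contact_force: [0.1, 1.2, -0.2]
gripper_width: 85.7
```

Call:
arm_command(increments=[0,0,0,0,0.006,0,0,0,0,0,0,0.012,0,0,0,0,0,0,0.016,0,0,0,0,0,0,0.016,0,0])

```text
clock: 5.22
position: [466.1, -281.2, 9.9]
ee_rot: [0.525, 0.473, -0.474, -0.525]
contact_force: [-0.3, 0.8, -0.2]
gripper_width: 85.4
```

```bash
python3 -c "
from h import *
cmd((466,-282,-6),-6);grab('wrist','w3')"
```

```text
clock 5.225 rv [ 0.0001  0.002  -0.0009] shift [-0.0008  0.0159  0.    ] pos [ 466.1 -281.2    9.9] F [-0.3  0.8 -0.2] w 85.39508076320415
```

View pics/w3.png

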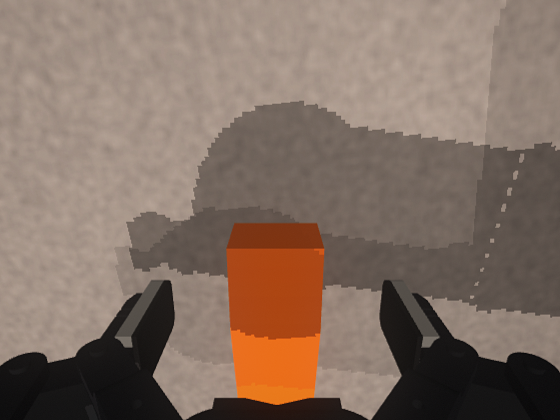

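```bash
python3 -c "
from h import *
d=ld('w3')
for u,v in [(165,285),(168,283),(390,284),(155,290),(276,240),(276,260)]: print(u,v,px(d,u,v).round(1),d['range_z'][v,u])"
```

```text
165 285 [ 451.1 -322.8   42. ] 138.83699
168 283 [ 452.7 -323.2   37.7] 143.42801
390 284 [ 459.9 -237.    41. ] 139.61629
155 290 [ 450.9 -325.5   45.4] 135.60034
276 240 [ 446.4 -279.7   19.8] 156.8534
276 260 [ 451.9 -280.3   27.9] 150.93616
```

Call:
arm_command(increments=[0,0,0,0,0.006,0,0,0,0,0,0,0.012,0,0,0,0,0,0,0.017,0,0,0,0,0,0,0.02,0,0,0,0,0,0,0.02,0,0])

```text
clock: 5.9
position: [466.2, -281.2, -10.1]
ee_rot: [0.525, 0.473, -0.474, -0.525]
contact_force: [0.1, 0.7, 0.1]
gripper_width: 85.6
```

Call:
arm_command(increments=[0,0,0,0,0,0,255,0,0,0,0,0,0,255,0,0,0,0,0,0,255,0,0,0,0,0,0,255,0,0,0,0,0,0,255,0,0,0,0,0,0,255])

```text
clock: 6.65
position: [466.6, -281.4, -9.7]
ee_rot: [0.526, 0.474, -0.474, -0.524]
contact_force: [0.1, 0.5, 4.8]
gripper_width: 39.0
```

```bash
python3 -c "
from h import *
cmd((466,-282,-10),-6);d=grab('wrist','w4')"
```

```text
clock 6.65 rv [ 0.0011  0.0024 -0.0013] shift [-0.0007  0.0003  0.0005] pos [ 466.6 -281.4   -9.7] F [0.1 0.5 4.8] w 39.0333060654435
```

View pics/w4.png

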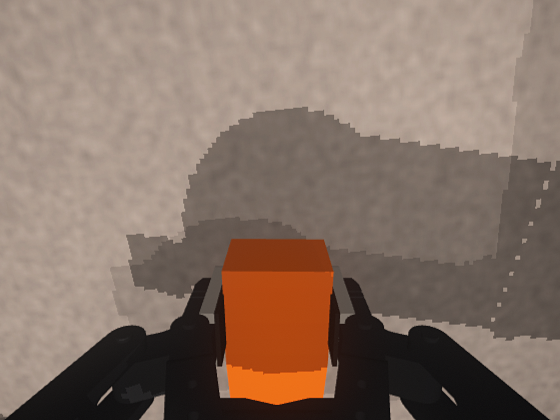

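The wedge is gripped at a 39 mm opening, with its tail at (276,270) centred between the pads. I'll lift it and carry it to in front of the drawer.

```bash
python3 -c "
from h import *
cmd((440,-281,50),-4.3);cmd((440,83.5,50),-4.3)"
```

```text
clock 6.7 rv [ 0.001  -0.0273 -0.0013] shift [-0.0025 -0.0597  0.0264] pos [ 466.6 -281.3   -9.7] F [0.1 0.8 5.5] w 38.64308272350333
clock 6.7 rv [ 0.001  -0.0273 -0.0013] shift [ 0.3601 -0.0602  0.0637] pos [ 466.6 -281.3   -9.7] F [0.1 0.8 5.5] w 38.64308272350333
```

Call:
arm_command(increments=[0,-0.01,0,0,-0.025,0.005,255,0,-0.027,0,-0.0025,-0.0597,0.0264,255,0,-0.027,0,0.047,-0.06,0.031,255,0,-0.027,0,0.1,-0.06,0.037,255,0,-0.027,0,0.15,-0.06,0.042,255,0,-0.027,0,0.2,-0.06,0.047,255,0,-0.027,0,0.25,-0.06,0.053,255,0,-0.027,0,0.3,-0.06,0.058,255,0,-0.027,0,0.36,-0.06,0.0637,255,0,-0.027,0,0.36,-0.06,0.0637,255])

```text
clock: 7.95
position: [440.1, 86.8, 49.5]
ee_rot: [0.518, 0.483, -0.482, -0.516]
contact_force: [-0.3, -0.7, -0.5]
gripper_width: 39.2
```

```bash
python3 -c "
from h import *
cmd((454,82.5,-9),-4.3);d=grab('wrist','w5');d=grab('side','s5');d=grab('scene','sc5')
t=cv2.imread('pics/s5.png');cv2.imwrite('pics/s5c.png',cv2.resize(t[130:250,200:420],None,fx=3.6,fy=3.6,interpolation=cv2.INTER_CUBIC))"
```

```text
clock 7.95 rv [ 0.0014  0.006  -0.0009] shift [-0.0033  0.0585 -0.0141] pos [440.1  86.8  49.5] F [-0.3 -0.7 -0.5] w 39.1679264821501
```

View pics/w5.png

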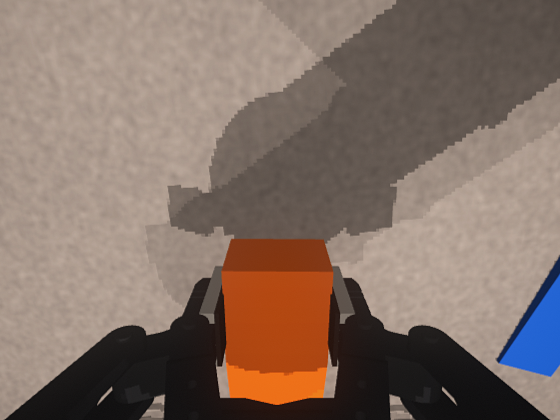

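View pics/s5c.png

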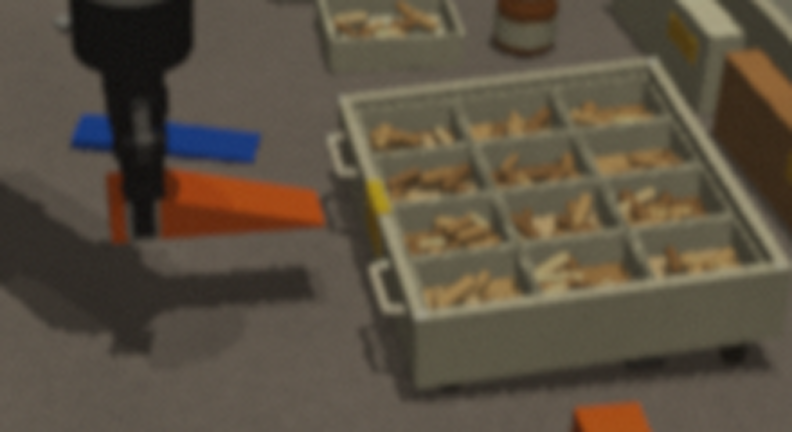

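View pics/sc5.png

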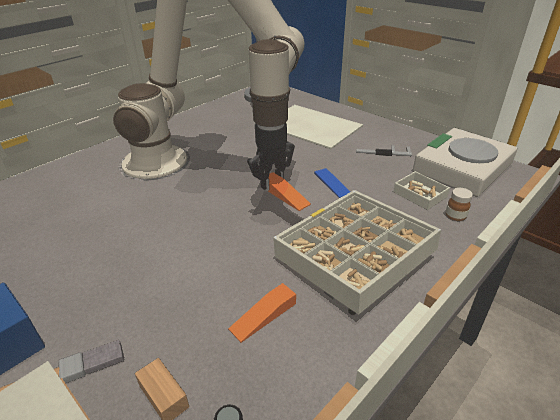

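```bash
python3 -c "
from h import *
d=ld('w5');print(px(d,500,360,5),px(d,552,376,5))
T=ld('side0')
for a in[(18,115),(30,83),(205,130),(212,98)]: print(px(T,215+a[0]/3.7,140+a[1]/3.7,5).round())
S=ld('scene0')
for a in[(185,45),(225,30),(280,138),(313,117)]: print(px(S,265+a[0]/3.7,160+a[1]/3.7,5).round())
"
```

```text
[542.16803759 229.97040071   5.        ] [558.20065405 267.17635696   5.        ]
[416. 271.   5.]
[430. 315.   5.]
[546. 223.   5.]
[560. 265.   5.]
[419. 280.   5.]
[428. 319.   5.]
[552. 228.   5.]
[554. 266.   5.]
```

Call:
arm_command(increments=[0,0.006,0,-0.0033,0.025,-0.014,255,0,0.006,0,-0.0033,0.045,-0.014,255,0,0.006,0,-0.0033,0.055,-0.014,255,0,0.006,0,-0.0033,0.0588,-0.014,255,0,0.006,0,-0.0033,0.0588,-0.014,255])

```text
clock: 8.72
position: [452.9, 77.9, -9.2]
ee_rot: [0.521, 0.478, -0.48, -0.52]
contact_force: [-0.5, -0.2, -0.9]
gripper_width: 39.3
```

```bash
python3 -c "
from h import *
cmd((534,76.5,-9.5),-4.3);d=grab('wrist','w6');d=grab('side','s6');d=grab('scene','sc6')
t=cv2.imread('pics/s6.png');cv2.imwrite('pics/s6c.png',cv2.resize(t[130:250,200:420],None,fx=3.6,fy=3.6,interpolation=cv2.INTER_CUBIC))
t=cv2.imread('pics/sc6.png');cv2.imwrite('pics/sc6c.png',cv2.resize(t[150:270,230:400],None,fx=4.6,fy=4.6,interpolation=cv2.INTER_CUBIC))"
```

```text
clock 8.725 rv [-0.0002 -0.0073 -0.002 ] shift [ 0.0053  0.0003 -0.0809] pos [452.9  77.9  -9.2] F [-0.5 -0.2 -0.9] w 39.26851481276469
```

View pics/sc6c.png

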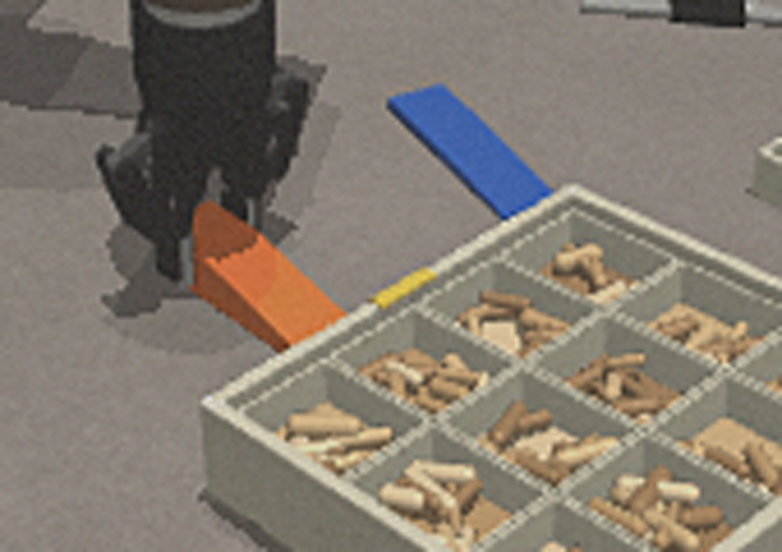

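View pics/s6c.png

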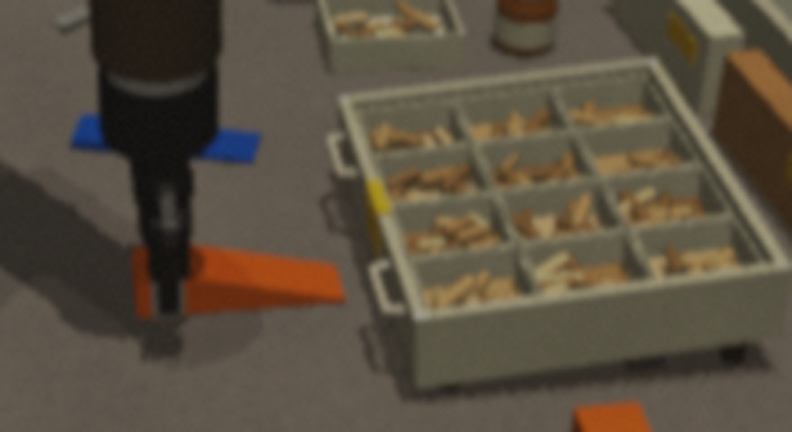

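```bash
python3 -c "
from h import *
s=ld('s6');g=lambda a,z:px(s,200+a[0]/3.6,130+a[1]/3.6,z).round(1)
print(g((345,302),2),g((337,265),3),g((137,247),29),g((190,247),29))
w=ld('w6')
im=w['image'];cv2.imwrite('pics/w6.png',im[:,:,::-1])
"
```

```text
[569.8  43.8   2. ] [574.8  84.9   3. ] [438.3  98.8  29. ] [473.2  91.2  29. ]
```

View pics/w6.png

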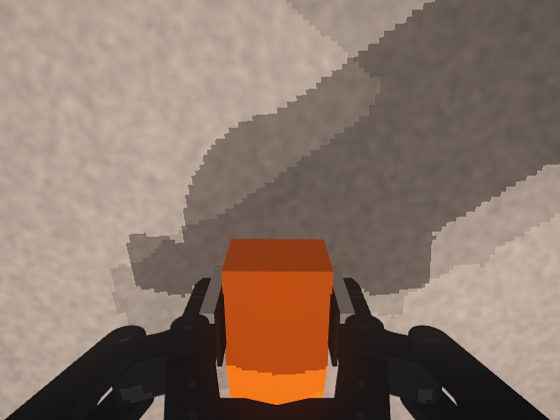

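```bash
python3 -c "
from h import *
cmd((453,85,-9),-4.3);cmd((490,82.2,-9),-4.3)"
```

```text
clock 8.875 rv [ 0.0001 -0.0067 -0.0016] shift [ 0.0066 -0.0002  0.0005] pos [453.   78.3  -9.2] F [-0.6  0.5 -0.7] w 38.64626254793999
clock 8.875 rv [ 0.0001 -0.0067 -0.0016] shift [ 0.0069 -0.0002 -0.0366] pos [453.   78.3  -9.2] F [-0.6  0.5 -0.7] w 38.64626254793999
```

Call:
arm_command(increments=[0,-0.007,0,0.0067,0,0,255,0,-0.007,0,0.0069,0,-0.02,255,0,-0.007,0,0.0069,0,-0.0366,255,0,-0.007,0,0.0069,0,-0.0366,255])

```text
clock: 9.38
position: [491.1, 82.9, -9.1]
ee_rot: [0.519, 0.481, -0.481, -0.518]
contact_force: [-0.4, -0.0, -0.3]
gripper_width: 38.5
```

```bash
python3 -c "
from h import *
cmd((534,79,-9),-4.3);d=grab('side','s7');d=grab('scene','sc7')
t=cv2.imread('pics/s7.png');cv2.imwrite('pics/s7c.png',cv2.resize(t[150:250,230:380],None,fx=5,fy=5,interpolation=cv2.INTER_CUBIC))
t=cv2.imread('pics/sc7.png');cv2.imwrite('pics/sc7c.png',cv2.resize(t[150:270,230:400],None,fx=4.6,fy=4.6,interpolation=cv2.INTER_CUBIC))"
```

```text
clock 9.375 rv [ 0.0014  0.0001 -0.0009] shift [-0.0006 -0.     -0.043 ] pos [491.1  82.9  -9.1] F [-0.4 -0.  -0.3] w 38.53282996478829
```

View pics/sc7c.png

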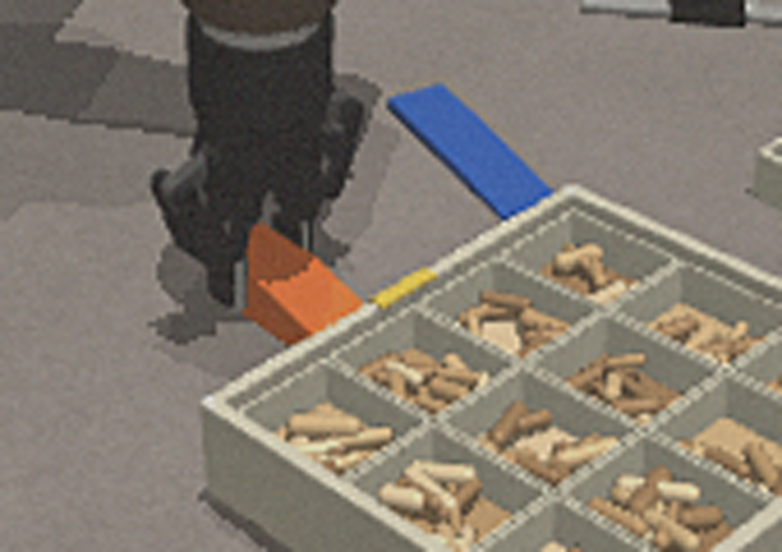

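View pics/s7c.png

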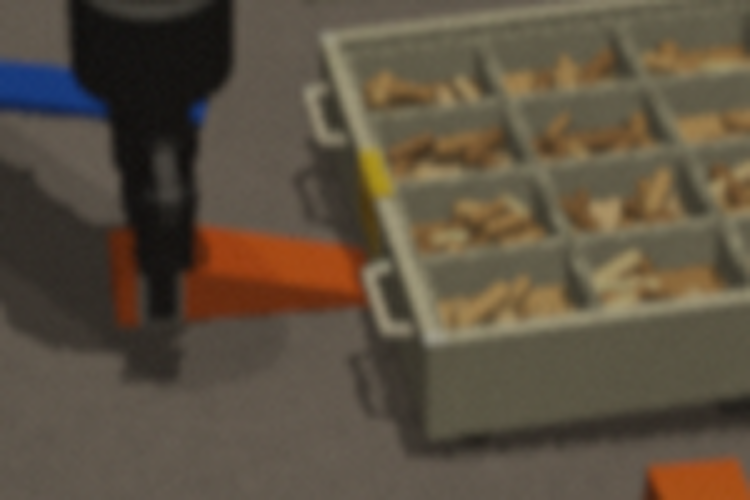

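```bash
python3 -c "
from h import *
s=ld('s7');f=lambda p:((np.array(proj(s,p))-[230,150])*5).round()
print(f((599,71.5,10)),f((597,71.5,64)),f((620,90,3)),f((617,50,3)))
g=lambda a,z:px(s,230+a[0]/5,150+a[1]/5,z).round(1)
print('tag rim',g((376,173),63.6),'tag low',g((379,250),10),'wedge far ridge',g((205,228),29),'tail far',g((110,230),29),'near bottom tail',g((122,327),0))
c=ld('sc7');g=lambda a,z:px(c,230+a[0]/4.6,150+a[1]/4.6,z).round(1)
print('scene tag',g((404,288),63.6),'wedge ridge near-tail top', g((262,222),29),'near bottom',g((247,313),0))
"
```

```text
[373. 266.] [373. 176.] [402. 251.] [419. 298.]
tag rim [599.1  73.9  63.6] tag low [605.8  84.   10. ] wedge far ridge [519.2  94.4  29. ] tail far [473.4 102.6  29. ] near bottom tail [471.   61.7   0. ]
scene tag [598.5  72.6  63.6] wedge ridge near-tail top [472.1 102.   29. ] near bottom [497.6  62.3   0. ]
```

Cameras put the wedge axis at y ≈ 72.4 at the edge, against a tag at y ≈ 73, so it is centred. I'll push now.

Call:
arm_command(increments=[0,0,0,0,0,-0.006,255,0,0,0,0,0,-0.012,255,0,0,0,0,0,-0.018,255,0,0,0,0,0,-0.024,255,0,0,0,0,0,-0.024,255])

```text
clock: 10.1
position: [510.7, 79.3, -9.6]
ee_rot: [-0.518, -0.478, 0.483, 0.519]
contact_force: [-7.3, -0.7, 4.4]
gripper_width: 39.2
```

Call:
arm_command(increments=[0,0,0,0,0,-0.005,255,0,0,0,0,0,-0.01,255,0,0,0,0,0,-0.015,255,0,0,0,0,0,-0.015,255])

```text
clock: 10.6
position: [522.2, 76.8, -9.6]
ee_rot: [-0.517, -0.475, 0.485, 0.521]
contact_force: [-9.0, -0.5, 8.5]
gripper_width: 38.9
```

```bash
python3 -c "
from h import *
cmd((530,79,-9),-4.3);m=R.from_quat(monitor.read_state()['ee_rot']).as_matrix();print(m.round(3))
print(monitor.read_state()['wrist_torque'])
d=grab('side','s8');t=cv2.imread('pics/s8.png');cv2.imwrite('pics/s8c.png',cv2.resize(t[150:250,230:380],None,fx=5,fy=5,interpolation=cv2.INTER_CUBIC))"
```

```text
clock 10.6 rv [-0.0131 -0.0027 -0.0071] shift [ 0.0028 -0.0008 -0.0076] pos [522.2  76.8  -9.6] F [-9.  -0.5  8.5] w 38.88117028759266
[[ 0.078 -0.014 -0.997]
 [ 0.997 -0.006  0.078]
 [-0.007 -1.     0.013]]
[ 0.08367239  2.16887786 -0.01075657]
```

View pics/s8c.png

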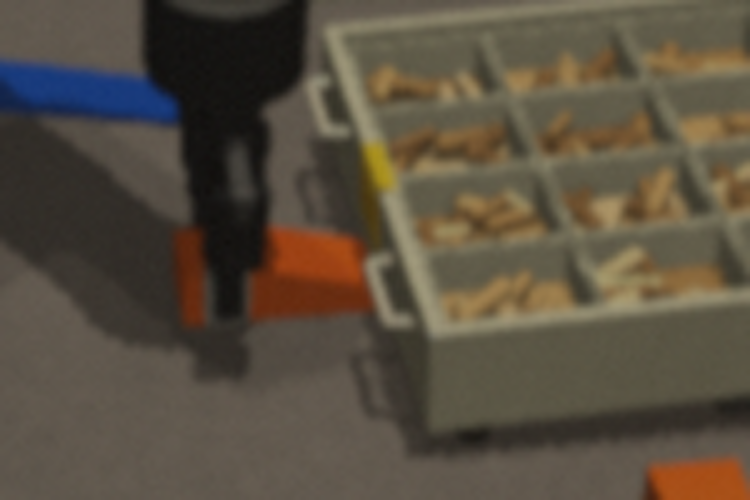

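The drawer is rising, with its front lower corner at (432,432), and the wedge is square. I'll keep pushing with a small correction in y.

Call:
arm_command(increments=[0,0,0,0.001,0,-0.006,255,0,0,0,0.002,0,-0.012,255,0,0,0,0.003,0,-0.018,255,0,0,0,0.003,0,-0.018,255])

```text
clock: 11.15
position: [536.7, 76.7, -9.6]
ee_rot: [-0.517, -0.472, 0.487, 0.522]
contact_force: [-9.3, -1.5, 9.9]
gripper_width: 39.2
```

Call:
arm_command(increments=[0,0,0,0.001,0,-0.006,255,0,0,0,0.002,0,-0.01,255,0,0,0,0.003,0,-0.012,255,0,0,0,0.003,0,-0.012,255])

```text
clock: 11.65
position: [543.1, 76.4, -9.7]
ee_rot: [-0.515, -0.467, 0.491, 0.525]
contact_force: [-14.6, -1.9, 13.5]
gripper_width: 39.0
```

Call:
arm_command(increments=[0,0,0,0.001,0,-0.008,255,0,0,0,0.001,0,-0.016,255,0,0,0,0.001,0,-0.016,255,0,0,0,0.001,0,-0.016,255])

```text
clock: 12.15
position: [544.5, 74.6, -10.2]
ee_rot: [-0.51, -0.458, 0.499, 0.531]
contact_force: [-34.6, 12.4, 28.3]
gripper_width: 38.9
```

```bash
python3 -c "
from h import *
cmd((550,76,-9),-4.3);d=grab('scene','sc9');d=grab('side','s9');t=cv2.imread('pics/s9.png');cv2.imwrite('pics/s9c.png',cv2.resize(t[130:250,230:410],None,fx=4.4,fy=4.4,interpolation=cv2.INTER_CUBIC))
t=cv2.imread('pics/sc9.png');cv2.imwrite('pics/sc9c.png',cv2.resize(t[160:320,265:445],None,fx=3.7,fy=3.7,interpolation=cv2.INTER_CUBIC))"
```

```text
clock 12.15 rv [-0.0604 -0.0096 -0.0228] shift [ 0.0018 -0.0016 -0.0052] pos [544.5  74.6 -10.2] F [-34.6  12.4  28.3] w 38.92532163334775
```

View pics/s9c.png

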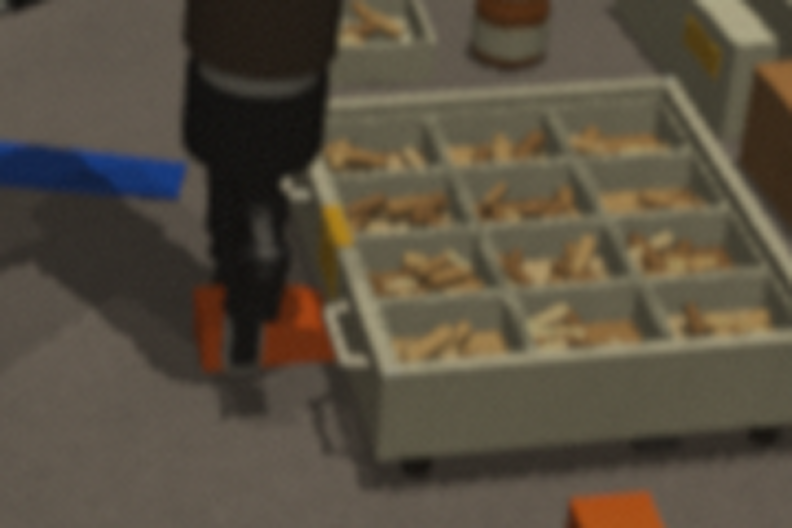

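View pics/sc9c.png

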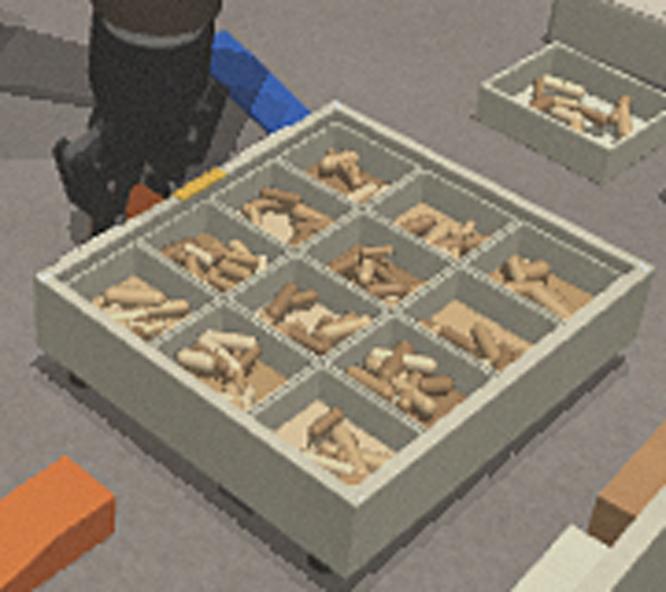

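```bash
python3 -c "
from h import *
S=ld('sc9');T=ld('s9')
t=lambda a,b:tri([(S,265+a[0]/3.7,160+a[1]/3.7),(T,230+b[0]/4.4,130+b[1]/4.4)]).round(1)
print('rim-',t((37,275),(382,374)),'tag',t((200,185),(337,226)),'low-',t((37,347),(380,460)))
for n,a in [('rim-',(42,278)),('rim+',(335,106)),('rear-',(357,495)),('rear+',(648,266))]: 
  print(n,px(S,265+a[0]/3.7,160+a[1]/3.7).round(1))
S=ld('scene0')
for n,a in [('rim-',(40,293)),('rim+',(330,119)),('rear-',(355,486)),('rear+',(645,260))]: 
  print('before',n,px(S,265+a[0]/3.7,160+a[1]/3.7).round(1))
"
```

```text
rim- [587.8 -59.9  72.7] tag [601.8  72.5  73.2] low- [589.2 -62.8  19. ]
rim- [592.  -59.9  73. ]
rim+ [613.6 199.   75.2]
rear- [822.9 -74.1  74.5]
rear+ [843.1 186.9  73.6]
before rim- [592.2 -62.   63. ]
before rim+ [610.4 199.8  62.8]
before rear- [820.1 -72.4  77.5]
before rear+ [841.1 185.2  78.1]
```

The force has climbed to 35 N and the rim measures 73–75 mm all round, so the drawer is level and the wedge jammed. Next I'll relax, open and lift away.

Call:
arm_command(increments=[0,0,0,0,0,0,255,0,0,0,0,0,0,255])

```text
clock: 12.5
position: [544.2, 74.9, -10.1]
ee_rot: [-0.51, -0.458, 0.498, 0.531]
contact_force: [-4.3, 3.0, 2.3]
gripper_width: 39.8
```

Call:
arm_command(increments=[0,0,0,0,0,0,0,0,0,0,0,0,0,0,0,0,0,0,0,0,0,0,0,0,0,0,0,0,0,0,0,0,0,0,0])

```text
clock: 13.12
position: [544.2, 74.9, -10.1]
ee_rot: [-0.51, -0.458, 0.498, 0.531]
contact_force: [-0.4, 0.2, -0.6]
gripper_width: 85.5
```

```bash
python3 -c "
from h import *
cmd((520,78,150),-4.3);d=grab('wrist','w10')"
```

```text
clock 13.125 rv [-0.0607 -0.0103 -0.0221] shift [-0.0025 -0.1583  0.0341] pos [544.2  74.9 -10.1] F [-0.4  0.2 -0.6] w 85.52633977658299
```

View pics/w10.png

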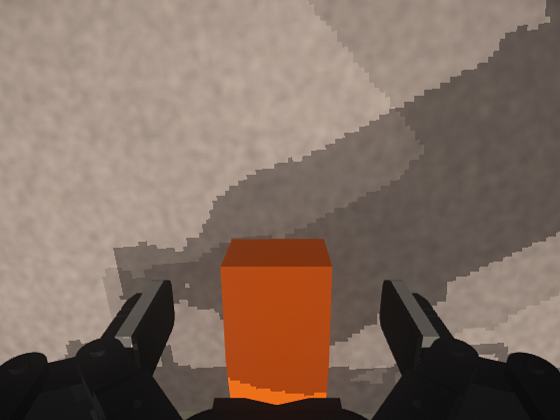

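Call:
arm_command(increments=[0,0,0,0,-0.03,0.005,0,0,0,0,0,-0.07,0.015,0,0,0,0,0,-0.12,0.06,0,0,0,0,0,-0.16,0.11,0,0,0,0,0,-0.2,0.15,0,0,0,0,0,-0.2,0.15,0])

```text
clock: 13.92
position: [407.2, 92.0, 202.6]
ee_rot: [-0.51, -0.462, 0.496, 0.53]
contact_force: [1.3, 0.7, -0.6]
gripper_width: 85.2
```

```bash
python3 -c "
from h import *
cmd((520,78,150),-4.3);d=grab('wrist','w11');d=grab('scene','sc11');d=grab('side','s11');t=cv2.imread('pics/s11.png');cv2.imwrite('pics/s11c.png',cv2.resize(t[130:250,230:410],None,fx=4.4,fy=4.4,interpolation=cv2.INTER_CUBIC))
t=cv2.imread('pics/sc11.png');cv2.imwrite('pics/sc11c.png',cv2.resize(t[160:320,265:445],None,fx=3.7,fy=3.7,interpolation=cv2.INTER_CUBIC))"
```

```text
clock 13.925 rv [-0.053  -0.0077 -0.0164] shift [-0.0038  0.0466 -0.1162] pos [407.2  92.  202.6] F [ 1.3  0.7 -0.6] w 85.21352365247857
```

View pics/w11.png

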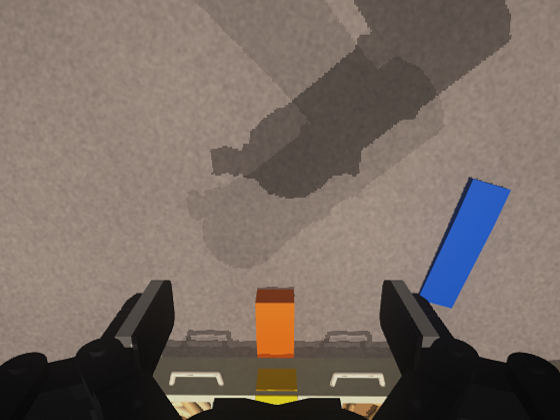

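View pics/s11c.png

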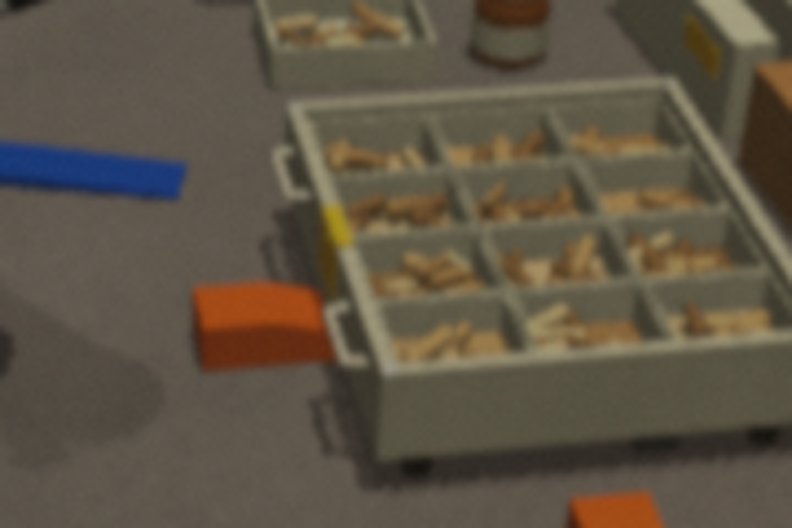

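View pics/sc11c.png

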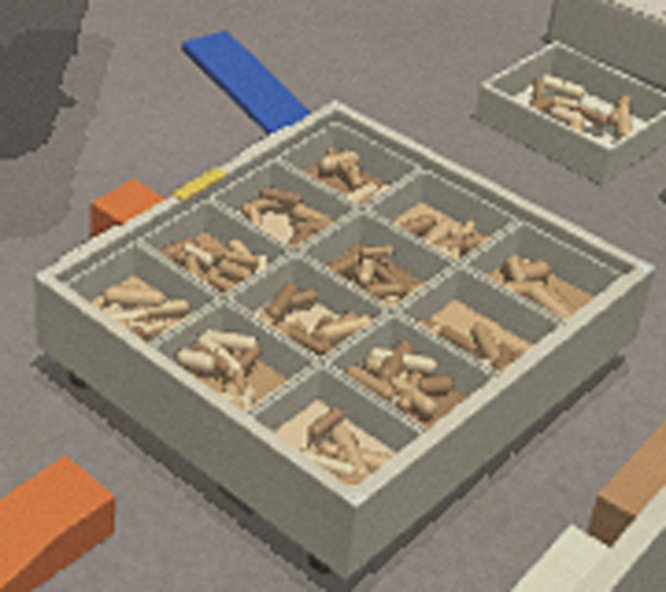

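The wrist view shows the wedge at (257–294, 302) to (258–296, 356), centred under the tag at (276,375). The scene view shows the same level drawer as before release. One last numeric check before handing in.

```bash
python3 -c "
from h import *
d=ld('w11');a,b=px(d,257,302,29),px(d,294,302,29)
p,q=px(d,170,382),px(d,383,382)
tg=px(d,276,374);print('tail',a,b,'tag face',tg.round(1))
S=ld('sc11')
for n,u in [('rim-',(42,278)),('rim+',(335,106)),('rear-',(357,495)),('rear+',(648,266))]: print(n,px(S,265+u[0]/3.7,160+u[1]/3.7).round(1))
x=np.array([np.cos(np.radians(-4.3)),np.sin(np.radians(-4.3))]);g=((a+b)/2)[:2]+20*x;e=np.array([tg[0],tg[1]])
print('grip rel edge',(g-e)@x,(g-e)@[-x[1],x[0]])
c=b-a;print('wedge yaw',np.degrees(np.arctan2(c[1],c[0]))-90)
print('done',workorder.job_done())
"
```

```text
tail [523.0602635   58.89176048  29.        ] [525.78754583  96.66810293  29.        ] tag face [596.6  72.7  47.4]
rim- [591.3 -59.2  72.2]
rim+ [612.7 200.5  74. ]
rear- [822.1 -72.7  72.7]
rear+ [843.6 185.3  74.9]
grip rel edge -52.32403259463551 -0.3347391498054601
wedge yaw -4.1293337115557875
the job is handed in; nothing more can be done
done None
```

I pushed the orange wedge nearest the robot's base, thin end first, under the middle of the drawer's front edge until it jammed. I then let go, backed off and handed the job in at about 14 s. It reported no verdict.

**Last checks:**
- **Drawer:** it looks level. The rim measures 72–75 mm at all four corners, and its lower front corner measured 19 mm just before release.
- **Wedge position:** its grip point is about 52 mm in front of the edge and within 1 mm of the middle, good to a few mm. It is about 0.2° from square.
- **Push force:** it climbed to about 35 N as the wedge jammed, close to the 40 N limit on the arm and gripper body.
- **Robot and shim:** the gripper is open and well clear of everything. The blue shim looks unmoved in the pictures.

**What disagreed or failed:**
- **Fingertip height:** the fingertips were about 35 mm higher than the reported tool position implied. My first grasp closed on air above the wedge and did not disturb it. I corrected the height from the camera images.
- **Sideways position:** camera and arm readings differed by about 3–4 mm during the approach. I lined the wedge up by the cameras.

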